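# Try rotor lock screws in a spoked gauge nut

### The arm

A 7-joint arm with a two-finger parallel gripper is mounted at the origin on the work surface. World frame = base frame: x ahead of the robot, y to its left, z up, the work surface at z = 0. Lengths are in m, angles in rad, forces in N, time in s.
With the tool pointing down it reaches from about 0.425 to 0.875 m from the base axis. Payload 8.4 kg.
Tool frame: the origin (TCP) lies at the very end of the fingers, on their centre line; the grasp point (between the pads) lies 19 mm behind it; z points along the fingers, y is the line along which they close (so a half turn about z gives the same grasp; the last joint's range is limited). The gripper opens to 87 mm and grips with 3 to 60 N. Pads are 19 mm wide; open, the fingers measure 117 mm over their backs; the gripper's body (75 mm by 190 mm) begins 51 mm behind the grasp point.
Start: joints at [1.209, 0.333, 0.04, 1.465, -0.013, 1.343, -0.059], TCP at [0.169, -0.628, 0.223] pointing down, gripper open.
Joint ranges: [-2.58, 2.58], [-0.38, 2.09], [-1.3, 1.39], [0.25, 2.4], [-1.5, 4.64], [0.08, 2.09], [-2.65, 2.65]. Speed limits (rad/s): [2.22, 2.22, 2.79, 2.79, 3.14, 3.14, 3.14].

### API

Orientations are given as [roll, pitch, yaw] about the fixed x, y, z axes, in that order (R = Rz(yaw) Ry(pitch) Rx(roll)).
In Python, from plant import ctrl, eyes, job gives the robot as it stands.
- The arm moves only by the tool play_rows, never from a script. Its argument "commands" is a list of rows, each a list of 3 entries, a list of its own where there are three numbers: the shift along the world's x, y, z in cm, then the turn, a rotation vector about the world's x, y, z in degrees, then the finger opening in cm, from 0 to 8.7. A call has exactly 5 rows; each row is the pose to reach, as a shift and turn from the pose commanded when the call began; what a row does not reach only later rows make up. A row lasts 1/8 s, in which the tool goes at most 62.5 mm and 10.7 degrees, less where a joint would pass 70% of its speed; a pose out of reach is approached as far as the arm can. A call with a gripper value outside its range is refused whole. The fingers move at their own pace and stop on an object; the grip force is fixed at half the most. Time passes only in rows, so rows that repeat a pose let the fingers close, or fill a call up. It gives the time, the measured TCP pose, the force, the opening and the grip force at its end, in the units of the state.
- ctrl.observe(): the state, without advancing time (a new reading comes with each control period).
- eyes.read_camera(name): name is "side" or "top" or "wrist"; returns a dict with "pixels" (480x640x3 uint8, blue, green, red), "z_map" (480x640 float32, m along the optical axis (not along the pixel's ray), 0 where there is no reading), "camera_matrix" (3x3 intrinsics, pixels), "k1" (the pictures are not rectified: a ray, as slopes to the right and down, at radius r is drawn at 1 + k1 r^2 times it, then the intrinsics apply), "origin" and "orientation" of the camera in the world. Camera axes: x right, y down, z forward; pixel columns grow to the right and rows downward; lengths in m; the calibration is good to about 2 mm. A picture is of the moment at which its call begins.
- job.job_done(): hands the job in; it is judged then, once.
The state is a dict: "time_s": time; "q": joint angles; "qvel": joint speeds; "joint_efforts": joint torques, N m; "eef_pos": TCP position; "tool_rot": TCP orientation; "contact_force": force on the tool from outside, world axes, zero at the start; "moment": the same for the moment, N m; "width": finger opening in m; "grasp_force": force on a finger pad.
Only numpy, scipy, OpenCV 4.12 (cv2) and the standard library are available. Lean on these libraries where they do the work, as an engineer would, in place of code of your own. Each camera call takes 0.05 s, during which the arm holds its last target. There are 200 camera calls.

### The job

Two look-alike rotor lock screws stand in the sloping black rack, but only one has the thread that runs freely in the spoked gauge nut; the other binds after about a sixth of a turn, which can only be found by trying. Put a screw down into the nut and turn the nut clockwise, by the screw's tab or by pushing the spokes: leave the one that turns freely seated in the nut and turned fully home to the end stop, and put the other one in the red reject tray. Never run the nut round without a screw seated in it, and leave the bottle and jar alone.

Things in the scene. Friction and masses are not known exactly. Their poses are not given: they have to be found in the camera images.
- screw_a: Rotor lock screw, 138 mm long, 0.2 to 0.31 kg. Origin: on its axis at the underside of its steel flange (56 mm across, 8 mm thick). z: along the axis to its orange grip tab; x: along the tab's width and the lugs. Tab: 34 mm wide (x), 14 mm thick (y), from 8 to 54 mm above the origin. Starts down to its flange in a rack slot, axis leaning 30 degrees to the rack's -x; draw it out along its axis by 85 mm.
- screw_b: Like screw_a. Below the flange of both: a 16 mm thread stem down to 84 mm below the origin (last 8 mm tapered), a driving block 48 (x) x 15 (y) x 16 mm high right under the flange, and a thread lug 48 (x) x 12 (y) x 10 mm centred 44 or 64 mm below the origin. Which screw runs freely changes; name, place and lug do not tell. A half turn about its axis makes no difference.
- nut_top (a point): Centre of the top of the square steel gauge nut (80 x 80 x 20 mm), on its vertical axis, 112 mm above the table at joint 0. z: up; x: along its through slot, 54 (x) x 18 (y) mm. A screw goes in tab up, either way round, until its flange rests on the nut; its block then fills the slot and nut and screw turn together.
- spoke (a point): Centre of the black ball (22 mm) that ends one spoke of the nut, 95 mm from its axis and 10 mm below its top. Four spokes, 12 mm thick, start at the nut's faces and point along its +x (this one), -x, +y and -y; they turn and sink with it. x: outward along the spoke; z: up.
- nut (a joint): Nut angle, rad: grows clockwise from above, 0 to 3.25 (end stop: fully home); starts at 0 to 0.3; slot along the gauge's x at 0. It sinks 2.5 mm per rad, turns freely with 0.06 N m and stays where left. With a wrong screw in it, it stops hard at about 1.0 rad; near there screws jam going in or out, so turn back below 0.5 first. Never turn it empty beyond 1.4.
- gauge: Fixed white housing of the gauge, 104 x 104 mm, 82 mm high, hollow, on a 150 x 130 x 8 mm foot. Origin: centre of its underside, on the nut's axis; z up.
- rack: Fixed sloping black rack, foot 130 (x) x 220 (y) mm. Origin: on the table, midway between the two slots. They lie 80 mm apart along y; its face slopes 30 degrees, facing up and to its -x side (towards the robot), with the slot mouths 102 mm above the table.
- tray: Fixed red reject tray, open on top, 200 (x) x 240 (y) x 45 mm high, walls and floor 5 mm. Origin: centre of its underside.
- bottle: Bystander: white bottle with blue cap, 60 mm across, 130 mm high. Origin: centre of its underside.
- jar: Bystander: amber jar with orange lid, 60 mm across, 90 mm high. Origin: centre of its underside.
Not all that is in view belongs to the job. Of the things that look like the gauge, the larger one is meant.

How it is judged:
At the end, for the whole second after the job is handed in: The gauge nut is turned at least to 3.05 rad (end stop 3.25) and at rest, one screw is seated in it (origin within 8 mm of the nut's axis and 6 mm of its top face), and the other lies at rest in the reject tray (origin within its walls, less than 80 mm above the table) (value of joint nut above 3.05 rad and velocity of joint nut below 0.1 rad/s and (((horizontal distance between screw_a and nut_top below 0.008 m and z of screw_a in the frame of nut_top between -0.006 and 0.006 m) and x of screw_b in the frame of tray between -0.095 and 0.095 m and y of screw_b in the frame of tray between -0.115 and 0.115 m and z of screw_b in the frame of tray between -0.01 and 0.08 m and linear speed of screw_b below 0.03 m/s) or ((horizontal distance between screw_b and nut_top below 0.008 m and z of screw_b in the frame of nut_top between -0.006 and 0.006 m) and x of screw_a in the frame of tray between -0.095 and 0.095 m and y of screw_a in the frame of tray between -0.115 and 0.115 m and z of screw_a in the frame of tray between -0.01 and 0.08 m and linear speed of screw_a below 0.03 m/s))); the robot touches nothing.
It fails at once if the nut is turned beyond 1.4 rad without a screw seated in it (value of joint nut above 1.4 rad and not (horizontal distance between screw_a and nut_top below 0.012 m and z of screw_a in the frame of nut_top below 0.009 m) and not (horizontal distance between screw_b and nut_top below 0.012 m and z of screw_b in the frame of nut_top below 0.009 m)).
It fails at once if the bottle or the jar is knocked over or moved by more than 30 mm (distance of any of bottle, jar from where it was at the start of the episode above 0.03 m or angle between any of bottle, jar's own z axis and vertical above 0.4 rad).
It also fails if it takes over 72 s, if anything falls off the work surface, if the arm or the gripper's body presses on something with over 40 N, if the wrist force passes 120 N, or if a joint passes its speed limit or range.

## Working session

There is one attempt and no reset: what is moved stays moved. The work goes in short steps, Python scripts to look and compute and a tool call to move; the robot and the scene stay as the last step left them, time stands still between calls to the robot, and variables do not carry over. Pictures are saved under pics/ and viewed, at most 10 in all, crops included, and the job is handed in when it is done.

Besides the shell and the picture viewer there is one more tool, called after ">>>" as name([rows], argument=value, ...), one row to a line, values as JSON. play_rows: Moves the arm, as the interface text tells. Its arguments: {"type":"object","properties":{"commands":{"type":"array","items":{"type":"array"}}},"required":["commands"]}

```bash
mkdir -p pics; cat > h.py <<'E'
import numpy as np, cv2
from plant import ctrl, eyes, job
from scipy.spatial.transform import Rotation as R
def cam(name):
    c=eyes.read_camera(name)
    o=np.array(c["orientation"],float)
    c["R"]=o if o.shape==(3,3) else (R.from_quat(o).as_matrix() if o.size==4 else R.from_euler('xyz',o).as_matrix())
    K=np.array(c["camera_matrix"]); k=c["k1"]
    v,u=np.mgrid[0:480,0:640]
    X=(u-K[0,2])/K[0,0]; Y=(v-K[1,2])/K[1,1]
    x,y=X.copy(),Y.copy()
    for _ in range(10):
        f=1+k*(x*x+y*y); x=X/f; y=Y/f
    c["rays"]=np.stack([x,y,np.ones_like(x)],-1)
    c["P"]=(c["rays"]*c["z_map"][...,None])@c["R"].T+np.array(c["origin"])
    c["P"][c["z_map"]==0]=np.nan
    return c
def onplane(c,uv,z):
    d=c["rays"][int(uv[1]),int(uv[0])]@c["R"].T; o=np.array(c["origin"])
    return o+d*(z-o[2])/d[2]
E
python3 - <<'E'
from h import *
import pickle
for n in ["top","side"]:
    c=cam(n); cv2.imwrite(f"pics/{n}0.png",c["pixels"]); pickle.dump(c,open(n+".pkl","wb"))
    print(n,c["origin"],c["orientation"],c["camera_matrix"],c["k1"])
s=ctrl.observe(); print(s)
E
```

```text
top [3.16620536e-01 8.83937290e-04 1.33650256e+00] [-2.95865188e+00  1.12534253e-03 -1.57395690e+00] [[621.64158313   0.         321.97737517]
 [  0.         621.64158313 235.43041802]
 [  0.           0.           1.        ]] -0.18995808448413404
side [ 0.37263269 -0.57035168  0.7961136 ] [-2.43188606  0.01155844 -0.32029503] [[467.02410483   0.         319.81596942]
 [  0.         467.02410483 238.42570949]
 [  0.           0.           1.        ]] 0.030586222879692652
{'time_s': 0.1, 'q': array([ 1.20879414,  0.33384407,  0.0398641 ,  1.46615721, -0.01342153,
        1.34330149, -0.05851175]), 'qvel': array([-0.00059474, -0.00142588, -0.0003817 , -0.00215501, -0.00112772,
        0.00149534,  0.00055456]), 'joint_efforts': array([ 5.59723805e-03, -6.57814765e+01,  1.34114563e+00, -4.04706895e+01,
       -5.95361344e-02,  4.10297199e-02,  1.03675779e-04]), 'eef_pos': array([ 0.16874294, -0.62728534,  0.22175814]), 'tool_rot': array([-3.14015017e+00,  7.26445219e-05,  2.62779041e-01]), 'contact_force': array([ 0.57305213, -0.65868771, -0.44212788]), 'moment': array([ 0.03707009, -0.01393868, -0.02138905]), 'grasp_force': 0.0, 'width': 0.0871788735915089}
```

View pics/top0.png

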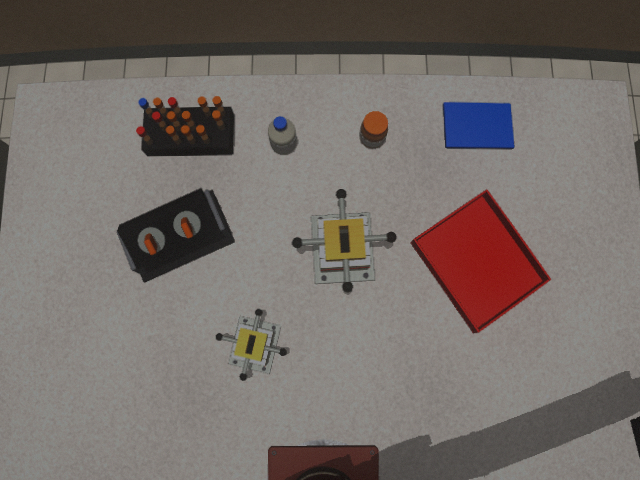

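View pics/side0.png

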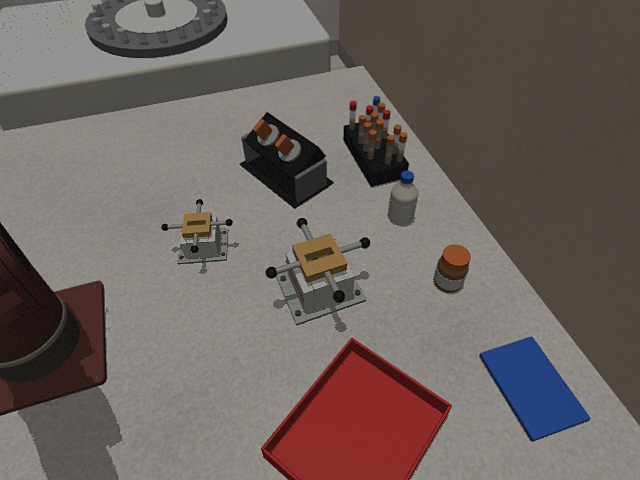

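Top view candidates: gauges at (345,240), larger, and (250,345), a small look-alike. Orange things are the rack tabs at (151,243) and (187,225), the tube caps around (170–217,100–135) and the jar lid (375,120). I choose the larger gauge and the two tabs in the sloping rack. The tray is at (481,262).

```bash
cat > m.py <<'E'
from h import *
import pickle,sys
c=pickle.load(open("top.pkl","rb")); s=pickle.load(open("side.pkl","rb"))
def hsv(c): return cv2.cvtColor(c["pixels"],cv2.COLOR_BGR2HSV)
def box(u0,v0,u1,v1):
    m=np.zeros((480,640),bool); m[v0:v1,u0:u1]=1; return m
H=hsv(c);P=c["P"]
def rect(pts): 
    r=cv2.minAreaRect((pts[:,:2]*1000).astype(np.float32)); return r
# nut
m=(H[...,0]>15)&(H[...,0]<35)&(H[...,1]>90)&box(310,200,385,290)
p=P[m]; p=p[np.isfinite(p[:,2])]; print("nut z",np.median(p[:,2]))
uv=np.argwhere(m)[:,::-1]; q=np.array([onplane(c,x,0.112) for x in uv]); print("nut rect",rect(q),len(q))
# balls
g=c["pixels"].max(2)
for b in [(330,183,352,203),(287,232,308,253),(381,228,402,247),(337,278,358,298)]:
    mm=(g<50)&box(*b); v,u=np.argwhere(mm).mean(0); print("ball",u,v,mm.sum(),onplane(c,(round(u),round(v)),.103))
# tray
m=(H[...,1]>150)&((H[...,0]<6)|(H[...,0]>172))&box(400,180,560,340)
p=P[m]; p=p[(p[:,2]>.038)&(p[:,2]<.06)]; print("tray rim",rect(p))
# rack
m=(g<70)&box(105,180,240,290); p=P[m]; p=p[p[:,2]>.05]
print("rack rect(top)",rect(p))
# screws
for n,b in [("L",(130,220,172,265)),("R",(168,205,208,245))]:
    B=box(*b)
    fl=(g>75)&(H[...,1]<70)&B; uv=np.argwhere(fl)
    p=P[fl]; p=p[(p[:,2]>.07)]
    # plane fit of flange
    mu=np.median(p,0); 
    _,_,V=np.linalg.svd(p-p.mean(0)); n_=V[2]*np.sign(V[2][2])
    (cx,cy),rr=cv2.minEnclosingCircle(uv[:,::-1].astype(np.float32)); 
    el=cv2.fitEllipse(cv2.convexHull(uv[:,::-1].astype(np.int32)))
    print(n,"flange",mu,"normal",n_,"circ px",cx,cy,rr,el)
    o=(H[...,0]<18)&(H[...,1]>140)&B; p=P[o]; p=p[np.isfinite(p[:,2])]
    print(" tab n",len(p),"z",p[:,2].min(),p[:,2].max(),"mean",p.mean(0))
    t=p[p[:,2]>p[:,2].max()-.012]; print(" top rect",rect(t),len(t))
E
python3 m.py
python3 - <<'E'
import cv2
a=cv2.imread("pics/top0.png"); b=cv2.imread("pics/side0.png")
import numpy as np
A=cv2.resize(a[180:290,105:240],None,fx=3,fy=3); B=cv2.resize(b[100:210,230:365],None,fx=3,fy=3)
C=cv2.resize(a[180:305,280:410],(330,330)) 
cv2.imwrite("pics/crop0.png",np.vstack([np.hstack([A,B])[:, :800]]))
E
```

```text
nut z 0.11185361635499014
nut rect ((535.93505859375, -42.7766227722168), (81.5430679321289, 80.41535186767578), 3.9014668464660645) 1386
ball 340.8985507246377 193.3913043478261 69 [ 0.6329827  -0.03764613  0.103     ]
ball 296.8082191780822 242.4931506849315 73 [0.53154226 0.05191637 0.103     ]
ball 390.88 236.64 75 [ 0.54113661 -0.13796749  0.103     ]
ball 347.05263157894734 286.5 76 [ 0.44227289 -0.04794565  0.103     ]
tray rim ((502.99005126953125, -339.4681091308594), (238.68101501464844, 202.4698486328125), 33.65664291381836)
rack rect(top) ((565.197509765625, 318.441162109375), (103.76016235351562, 212.18704223632812), 24.377132415771484)
L flange [0.54069561 0.35103074 0.11203973] normal [-0.51172214 -0.1695887   0.84224707] circ px 144.76983642578125 247.23016357421875 22.34680938720703 ((146.1634979248047, 247.08079528808594), (28.966684341430664, 44.57664108276367), 34.027793884277344)
 tab n 150 z 0.1205094570015941 0.15865921868269361 mean [0.52048158 0.34165124 0.14548739]
 top rect ((519.3013305664062, 341.8111572265625), (29.441972732543945, 13.236817359924316), 26.701671600341797) 80
R flange [0.57385692 0.27808353 0.11191694] normal [-0.46344499 -0.20583589  0.86188765] circ px 186.5 223.5 13.285429954528809 ((186.36769104003906, 223.6105194091797), (25.583349227905273, 26.486736297607422), 88.37859344482422)
 tab n 147 z 0.12532128651470797 0.158070057301277 mean [0.55266175 0.26889912 0.14676996]
 top rect ((550.8677978515625, 268.7607727050781), (32.68113327026367, 13.830692291259766), 22.886335372924805) 84
```

View pics/crop0.png

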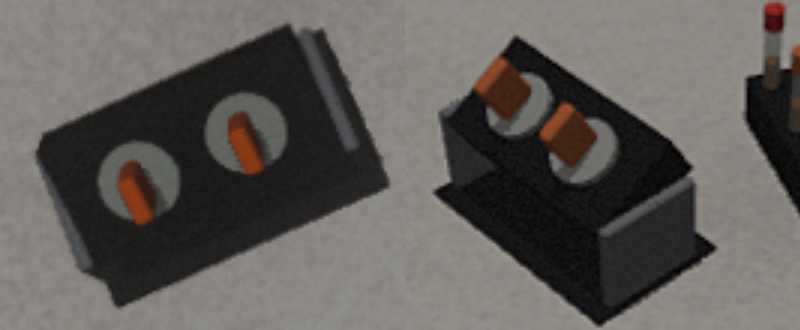

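The crop shows both orange tabs standing in steel flanges on the sloping black face; flange centres are near top-view pixels (151,241) and (187,224). The larger gauge's slot runs along world x, about 3° off.

```bash
cat >> h.py <<'E'
YAW=np.radians(24.4)
e=np.array([np.cos(YAW),np.sin(YAW),0]); ZS=np.array([0,0,np.cos(np.pi/6)])-.5*e
XS=np.cos(np.pi/6)*e+np.array([0,0,.5])
def Rt(zs,xs,flip=-1):
    x=flip*np.array(xs); z=-np.array(zs); return np.stack([x,np.cross(z,x),z],1)
def Rdown(yawdeg): return R.from_euler('xyz',[180,0,yawdeg],degrees=True).as_matrix()
def plan(wps,p=None,M=None):
    s=ctrl.observe()
    if p is None: p=s["eef_pos"]; M=R.from_euler('xyz',s["tool_rot"]).as_matrix()
    for q,N in wps:
        d=(np.array(q)-p)*100; rv=np.degrees(R.from_matrix(N@M.T).as_rotvec())
        print("shift cm",d.round(2),"turn deg",rv.round(1),"| |d|=%.1f ang=%.1f"%(np.linalg.norm(d),np.linalg.norm(rv))); p=np.array(q);M=N
E
python3 - <<'E'
from h import *
import pickle
c=pickle.load(open("top.pkl","rb")); s=pickle.load(open("side.pkl","rb"))
yv=np.cross(ZS,XS)
for nm,c in [("top",c),("side",s)]:
    H=cv2.cvtColor(c["pixels"],cv2.COLOR_BGR2HSV); g=c["pixels"].max(2); P=c["P"]
    for n,f0 in [("L",[.540,.351,.112]),("R",[.574,.278,.112])]:
        d=P-np.array(f0); 
        a,b,h=d@XS,d@yv,d@ZS
        near=(abs(a)<.036)&(abs(b)<.036)
        fl=near&(abs(h)<.006)&(g>75)&(H[...,1]<70)
        pts=np.stack([a[fl],b[fl]],1)*1000
        (x,y),r=cv2.minEnclosingCircle(pts.astype(np.float32)); 
        ctr=np.array(f0)+XS*x/1e3+yv*y/1e3+ZS*np.median(h[fl])
        o=(abs(a)<.05)&(abs(b)<.036)&(h>.008)&(H[...,0]<18)&(H[...,1]>140)
        rel=P[o]-ctr
        A=(rel@XS*1000);B=(rel@yv*1000);Hh=rel@ZS*1000
        print(nm,n,"r",r,"origin",(ctr-.008*ZS).round(4),"tab a",np.percentile(A,[3,97]).round(1),"b",np.percentile(B,[3,97]).round(1),"h",np.percentile(Hh,[3,97]).round(1))
        t=Hh>41; print("   top face a",np.percentile(A[t],[3,97]).round(1),"b",np.percentile(B[t],[3,97]).round(1),len(A[t]))
E
```

```text
top L r 28.062137603759766 origin [0.5384 0.3524 0.1027] tab a [-15.4  16.8] b [-7.9  4.5] h [10.1 48.9]
   top face a [-15.7  15.1] b [-7.9  4.6] 104
top R r 27.88680648803711 origin [0.5729 0.2791 0.1027] tab a [-14.9  15.6] b [-7.4  6.1] h [16.4 50. ]
   top face a [-16.   14.9] b [-6.8  6.4] 113
side L r 28.642438888549805 origin [0.5379 0.3474 0.1002] tab a [-14.2  16.1] b [-7.7  3.7] h [ 9.8 47.7]
   top face a [-14.4  15.8] b [-7.2  5.3] 70
side R r 28.510622024536133 origin [0.5707 0.2755 0.1003] tab a [-14.3  16.1] b [-8.3  4.5] h [ 9.8 47.5]
   top face a [-15.1  15.4] b [-7.3  6.1] 78
```

```bash
python3 - <<'E'
from h import *
pR=np.array([.572,.2775,.102]); G=Rt(ZS,XS)
plan([([.40,-.45,.34],Rdown(62)),([.53,-.19,.36],Rdown(110)),([.54,.08,.36],Rdown(155)),(pR+ZS*.16,G),(pR+ZS*.10,G),(pR+ZS*.016,G)])
E
```

```text
shift cm [23.13 17.73 11.82] turn deg [-0.1 -0.1 46.9] | |d|=31.4 ang=46.9
shift cm [13. 26.  2.] turn deg [ 0. -0. 48.] | |d|=29.1 ang=48.0
shift cm [ 1. 27.  0.] turn deg [-0.  0. 45.] | |d|=27.0 ang=45.0
shift cm [ -4.09  16.45 -11.94] turn deg [ -0.2 -30.9  48.2] | |d|=20.7 ang=57.3
shift cm [ 2.73  1.24 -5.2 ] turn deg [0. 0. 0.] | |d|=6.0 ang=0.0
shift cm [ 3.82  1.74 -7.27] turn deg [0. 0. 0.] | |d|=8.4 ang=0.0
```

>>> play_rows([
  [[4,3,8],[0,0,9],8.7],
  [[9,7,11.8],[0,0,19],8.7],
  [[14,11,11.8],[0,0,28],8.7],
  [[19,14.5,11.8],[0,0,38],8.7],
  [[23.1,17.7,11.8],[0,0,47],8.7],
])

```text
time_s: 0.72
eef_pos: [0.3819, -0.464, 0.3399]
tool_rot: [3.141, 0.0, 1.088]
contact_force: [0.7, -0.8, -0.8]
width: 0.0869
grasp_force: 0.0
```

>>> play_rows([
  [[2.6,5.2,0.4],[0,0,9.6],6],
  [[5.2,10.4,0.8],[0,0,19.2],6],
  [[7.8,15.6,1.2],[0,0,28.8],6],
  [[10.4,20.8,1.6],[0,0,38.4],6],
  [[13,26,2],[0,0,48],6],
])

```text
time_s: 1.35
eef_pos: [0.5109, -0.2036, 0.3595]
tool_rot: [-3.141, -0.0, 1.926]
contact_force: [0.9, -0.0, -0.1]
width: 0.0603
grasp_force: 0.0
```

>>> play_rows([
  [[0.2,5.4,0],[0,0,9],6],
  [[0.4,10.8,0],[0,0,18],6],
  [[0.6,16.2,0],[0,0,27],6],
  [[0.8,21.6,0],[0,0,36],6],
  [[1,27,0],[0,0,45],6],
])

```text
time_s: 1.98
eef_pos: [0.5202, 0.0663, 0.3594]
tool_rot: [-3.141, -0.0, 2.711]
contact_force: [1.6, -0.1, -0.4]
width: 0.0597
grasp_force: 0.0
```

```bash
python3 - <<'E'
from h import *
s=ctrl.observe(); print(s["time_s"],s["q"].round(2),s["eef_pos"].round(3),s["tool_rot"].round(2))
pR=np.array([.572,.2775,.102]); G=Rt(ZS,XS)
plan([(pR+ZS*.16,G),(pR+ZS*.10,G)])
E
```

```text
1.975 [ 0.47  0.09 -0.73  1.5   0.06  1.57  0.89] [0.52  0.066 0.359] [-3.14 -0.    2.71]
shift cm [ -2.11  17.82 -11.89] turn deg [ -0.  -30.9  47.9] | |d|=21.5 ang=57.0
shift cm [ 2.73  1.24 -5.2 ] turn deg [0. 0. 0.] | |d|=6.0 ang=0.0
```

>>> play_rows([
  [[-0.5,4,-2.7],[0,-5.4,8.4],4],
  [[-1,8,-5.4],[0,-10.8,16.8],4],
  [[-1.5,12,-8],[0,-16.3,25.2],4],
  [[-2,16,-10.5],[0,-21.7,33.6],4],
  [[-2.1,17.8,-11.9],[0,-27,42],4],
])

```text
time_s: 2.6
eef_pos: [0.4981, 0.2449, 0.2393]
tool_rot: [3.113, 0.462, -2.829]
contact_force: [0.7, 0.2, 0.7]
width: 0.0402
grasp_force: 0.0
```

```bash
python3 - <<'E'
from h import *
s=ctrl.observe(); print(s["time_s"],s["q"].round(2),s["eef_pos"].round(3),s["tool_rot"].round(2))
pR=np.array([.572,.2775,.102]); G=Rt(ZS,XS)
plan([(pR+ZS*.12,G)])
E
```

```text
2.6 [ 0.33 -0.22 -0.8   2.04 -0.14  0.8   1.47] [0.498 0.245 0.239] [ 3.11  0.46 -2.83]
shift cm [ 1.93  0.78 -3.34] turn deg [-0.1 -3.8  5.7] | |d|=3.9 ang=6.9
```

>>> play_rows([
  [[1,0.4,-1.7],[0,-1.9,2.9],4],
  [[1.9,0.8,-3.3],[0,-3.8,5.7],4],
  [[1.9,0.8,-3.3],[0,-3.8,5.7],4],
  [[1.9,0.8,-3.3],[0,-3.8,5.7],4],
  [[1.9,0.8,-3.3],[0,-3.8,5.7],4],
])

```text
time_s: 3.22
eef_pos: [0.5189, 0.2509, 0.2086]
tool_rot: [3.137, 0.522, -2.726]
contact_force: [-1.0, 0.3, -0.3]
width: 0.0401
grasp_force: 0.0
```

```bash
cat > wr.py <<'E'
from h import *
# wrist view of a screw in rack; measure tab top face in tool frame
def tabs(out=None):
    c=cam("wrist"); s=ctrl.observe()
    if out: cv2.imwrite(out,c["pixels"])
    H=cv2.cvtColor(c["pixels"],cv2.COLOR_BGR2HSV)
    M=R.from_euler('xyz',s["tool_rot"]).as_matrix()
    T=(c["P"]-s["eef_pos"])@M
    o=(H[...,0]<18)&(H[...,1]>140)&np.isfinite(T[...,2])&(abs(T[...,1])<.12)
    n,lab,st,ce=cv2.connectedComponentsWithStats(o.astype(np.uint8))
    for i in range(1,n):
        if st[i,4]<200: continue
        p=T[lab==i]*1000; zt=np.percentile(p[:,2],3); t=p[p[:,2]<zt+4]
        r=cv2.minAreaRect(t[:,:2].astype(np.float32))
        print("tab px",ce[i].round(),st[i,4],"tool-frame mm: top z %.1f"%np.median(t[:,2]),"rect c",np.round(r[0],1),"size",np.round(r[1],1),"ang %.1f"%r[2])
    return c,s,T
E
python3 - <<'E'
from wr import *
c,s,T=tabs("pics/w1.png"); print(s["q"].round(2),s["eef_pos"].round(4),c["camera_matrix"][0],c["k1"])
pR=np.array([.572,.2775,.102]); plan([(pR+ZS*.12,Rt(ZS,XS)),(pR+ZS*.016,Rt(ZS,XS))])
E
```

```text
tab px [449. 255.] 1225 tool-frame mm: top z 68.9 rect c [ 3.2 79.5] size [13.2 32.8] ang 89.4
tab px [320. 259.] 1050 tool-frame mm: top z 68.9 rect c [ 2.7 -0.2] size [13.  32.8] ang 89.5
tab px [269. 393.] 504 tool-frame mm: top z 195.7 rect c [-93.4 -36.3] size [171.6  15.8] ang 4.8
tab px [333. 389.] 280 tool-frame mm: top z 209.5 rect c [-195.4   15.2] size [10.3 16.5] ang 0.8
tab px [291. 399.] 518 tool-frame mm: top z 217.8 rect c [-210.1  -26.6] size [12.6 16.4] ang 9.5
[ 0.32 -0.16 -0.8   2.09 -0.12  0.64  1.56] [0.5189 0.2509 0.2085] [398.4159282    0.         318.24510991] -0.0017346671546320483
shift cm [-0.15  0.19 -0.26] turn deg [-0.2 -0.1  0.5] | |d|=0.4 ang=0.5
shift cm [ 4.74  2.15 -9.01] turn deg [0. 0. 0.] | |d|=10.4 ang=0.0
```

View pics/w1.png

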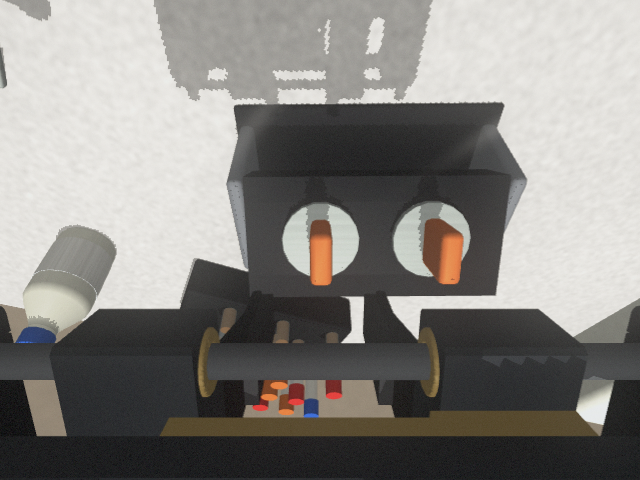

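The wrist view shows the target tab at (320,259), centred between the fingers laterally, and the other screw at (449,255). Descending along the axis.

>>> play_rows([
  [[1.2,0.5,-2.4],[0,0,0.5],4],
  [[2.4,1.0,-4.8],[0,0,0.5],4],
  [[3.5,1.6,-7.1],[0,0,0.5],4],
  [[4.66,2.1,-9.4],[0,0,0.5],4],
  [[4.66,2.1,-9.4],[0,0,0.5],4],
])

```text
time_s: 3.9
eef_pos: [0.5647, 0.2716, 0.112]
tool_rot: [3.136, 0.519, -2.718]
contact_force: [-1.0, -0.1, 0.0]
width: 0.0401
grasp_force: 0.0
```

>>> play_rows([
  [[0,0,0],[0,0,0],4],
  [[0,0,0],[0,0,0],0],
  [[0,0,0],[0,0,0],0],
  [[0,0,0],[0,0,0],0],
  [[0,0,0],[0,0,0],0],
])

```text
time_s: 4.53
eef_pos: [0.5652, 0.2717, 0.1139]
tool_rot: [3.138, 0.522, -2.717]
contact_force: [-4.5, -0.2, 6.1]
width: 0.0139
grasp_force: 30.0
```

```bash
python3 - <<'E'
from h import *
s=ctrl.observe(); print(s["q"].round(2),s["eef_pos"].round(4),s["contact_force"],s["moment"],s["width"],s["grasp_force"])
p=s["eef_pos"]; M=R.from_euler('xyz',s["tool_rot"]).as_matrix()
print("axis dir x 10cm",(ZS*10).round(2))
a=p+ZS*.1
plan([(a,M),([.53,.06,.26],Rdown(196)),([.537,-.043,.25],Rdown(183))])
E
```

```text
[ 0.28  0.14 -0.87  2.1   0.4   0.46  1.13] [0.5652 0.2717 0.1139] [-4.5287195  -0.19337269  6.13192943] [-0.38590576  0.59531267 -0.08072266] 0.013940060777777907 29.954865726758726
axis dir x 10cm [-4.55 -2.07  8.66]
shift cm [-4.55 -2.07  8.66] turn deg [0. 0. 0.] | |d|=10.0 ang=0.0
shift cm [  1.04 -19.1    5.95] turn deg [-10.5  28.   -8.2] | |d|=20.0 ang=31.0
shift cm [  0.7 -10.3  -1. ] turn deg [ -0.  -0. -13.] | |d|=10.4 ang=13.0
```

>>> play_rows([
  [[-0.5,-0.2,0.9],[0,0,0],0],
  [[-1.4,-0.6,2.6],[0,0,0],0],
  [[-2.5,-1.1,4.8],[0,0,0],0],
  [[-3.6,-1.7,7],[0,0,0],0],
  [[-4.8,-2.2,9.2],[0,0,0],0],
])

```text
time_s: 5.15
eef_pos: [0.5163, 0.2492, 0.2057]
tool_rot: [3.137, 0.521, -2.717]
contact_force: [-0.0, -0.5, -2.8]
width: 0.0137
grasp_force: 30.0
```

>>> play_rows([
  [[-0.9,-0.4,1.7],[0,0,0],0],
  [[-1,-2,4],[-3,7,-2],0],
  [[-0.7,-5,6],[-5,13,-4],0],
  [[0,-9,7],[-8,20,-6],0],
  [[0.7,-13,7],[-10.5,28,-8],0],
])

```text
time_s: 5.78
eef_pos: [0.5248, 0.1186, 0.2772]
tool_rot: [-3.141, -0.002, -2.86]
contact_force: [0.6, 0.1, -1.3]
width: 0.0138
grasp_force: 30.0
```

```bash
python3 - <<'E'
from h import *
s=ctrl.observe(); print(s["q"].round(2),s["eef_pos"].round(4),s["contact_force"],s["moment"],s["width"],s["grasp_force"])
plan([([.532,.02,.28],Rdown(183)),([.537,-.043,.26],Rdown(183))])
E
```

```text
[ 0.48  0.16 -0.87  1.62  0.13  1.42  1.45] [0.5248 0.1186 0.2772] [ 0.56301141  0.08075812 -1.33172011] [ 0.19512535 -0.14963549 -0.00318515] 0.013804328565547613 29.954658960923553
shift cm [ 0.72 -9.86  0.28] turn deg [  0.   -0.1 -13.1] | |d|=9.9 ang=13.1
shift cm [ 0.5 -6.3 -2. ] turn deg [0. 0. 0.] | |d|=6.6 ang=0.0
```

>>> play_rows([
  [[0.2,-3,0.2],[0,0,-3],0],
  [[0.5,-6,0.2],[0,0,-7],0],
  [[0.8,-10,0],[0,0,-11],0],
  [[1,-13.5,-0.5],[0,0,-13.1],0],
  [[1.2,-16.2,-1.2],[0,0,-13.1],0],
])

```text
time_s: 6.4
eef_pos: [0.5358, -0.0445, 0.2641]
tool_rot: [-3.141, 0.002, -3.091]
contact_force: [0.6, -0.6, -1.9]
width: 0.0139
grasp_force: 30.0
```

>>> play_rows([
  [[0,0,0],[0,0,0],0],
  [[0,0,0],[0,0,0],0],
  [[0,0,0],[0,0,0],0],
  [[0,0,0],[0,0,0],0],
  [[0,0,0],[0,0,0],0],
])

```text
time_s: 7.02
eef_pos: [0.5362, -0.0419, 0.2637]
tool_rot: [3.14, 0.0, -3.087]
contact_force: [0.4, 0.0, -1.8]
width: 0.0139
grasp_force: 30.0
```

```bash
python3 - <<'E'
from h import *
s=ctrl.observe(); print(s["time_s"],s["q"].round(2),s["eef_pos"].round(4),s["tool_rot"].round(3),s["contact_force"],s["width"])
w=cam("wrist"); sd=cam("side"); tp=cam("top")
print("wcam",w["origin"],w["orientation"])
import pickle; pickle.dump((w,sd,tp),open("ins.pkl","wb"))
a=cv2.resize(sd["pixels"][130:330,230:400],(510,600)); b=w["pixels"][:,170:460]
b=cv2.resize(b,(290,480)); b=np.vstack([b,np.zeros((120,290,3),np.uint8)])
cv2.imwrite("pics/ins.png",np.hstack([a,b]))
plan([([.537,-.043,.26],Rdown(183))])
E
```

```text
7.025 [ 0.67  0.15 -0.74  1.65  0.1   1.39  1.54] [ 0.5362 -0.0419  0.2637] [ 3.14   0.    -3.087] [ 0.4199535   0.02496152 -1.82445517] 0.013902828592251436
wcam [ 0.45801293 -0.04792961  0.42543404] [ 2.85022176e+00 -1.72868386e-03  1.62526072e+00]
shift cm [ 0.08 -0.08 -0.36] turn deg [-0.1  0.  -0.1] | |d|=0.4 ang=0.1
```

View pics/ins.png

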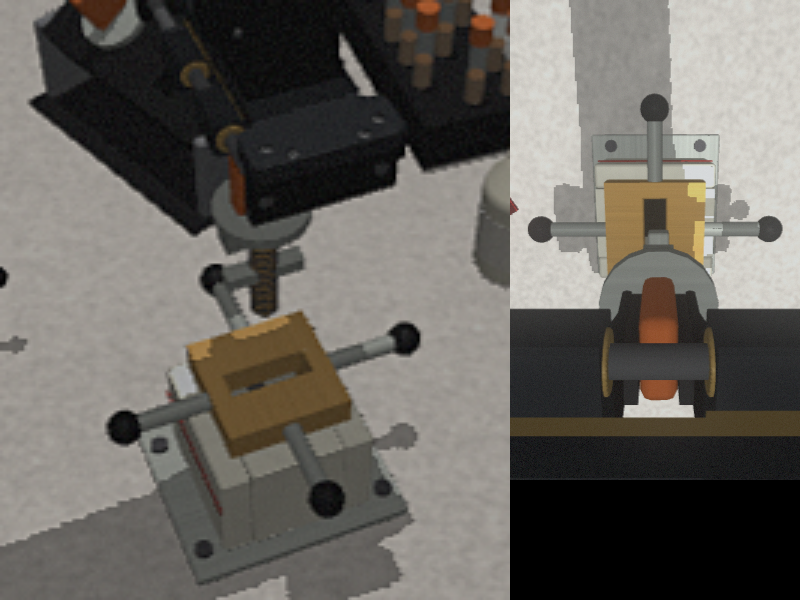

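The held screw is upright above the larger nut. In the wrist crop the slot is at about (655,220), the flange arc tops out at about (657,250), and the spoke balls are at (541,229), (769,229) and (654,107). Measuring relative offset.

```bash
cat > rel.py <<'E'
from h import *
from scipy.optimize import least_squares
def circ(xy):
    f=lambda q: np.hypot(xy[:,0]-q[0],xy[:,1]-q[1])-q[2]
    return least_squares(f,[*xy.mean(0),.028],loss="soft_l1",f_scale=.001).x
def balls(w,zb,balls_px=None):
    """ball centres (dark blobs) in a wrist image near given height"""
    g=w["pixels"].max(2); m=((g<60)).astype(np.uint8)
    n,lab,st,ce=cv2.connectedComponentsWithStats(m); out=[]
    for i in range(1,n):
        if 200<st[i,4]<1200 and .75<st[i,2]/st[i,3]<1.35 and st[i,4]>.65*st[i,2]*st[i,3]:
            out.append(onplane(w,ce[i].round(),zb)[:2])
    return np.array(out)
def flange(w,s,off=.016):
    z=s["eef_pos"][2]-off+.008; P=w["P"]
    H=cv2.cvtColor(w["pixels"],cv2.COLOR_BGR2HSV)
    m=(abs(P[...,2]-z)<.006)&(H[...,1]<70)&(np.hypot(P[...,0]-s["eef_pos"][0],P[...,1]-s["eef_pos"][1])<.04)
    zz=np.median(P[m][:,2])
    # outer edge: topmost pixel per column of mask
    e=[]
    for u in np.where(m.any(0))[0]:
        v=np.where(m[:,u])[0].min(); e.append(onplane(w,(u,v),zz)[:2])
    e=np.array(e); return e,zz
E
python3 - <<'E'
from rel import *
import pickle
w,sd,tp=pickle.load(open("ins.pkl","rb")); s=ctrl.observe()
b=balls(w,.102); print("balls",b.round(4))
e,zz=flange(w,s); c=circ(e); print("flange z",zz,"circ",c.round(4),len(e), "tcp",s["eef_pos"].round(4))
f=least_squares(lambda q: np.hypot(e[:,0]-q[0],e[:,1]-q[1])-.028,c[:2],loss="soft_l1",f_scale=.001).x; print("fixed r",f.round(4))
H=cv2.cvtColor(w["pixels"],cv2.COLOR_BGR2HSV); P=w["P"]
m=(H[...,0]>10)&(H[...,0]<35)&(H[...,1]>90)&(abs(P[...,2]-.112)<.006)
uv=np.argwhere(m)[:,::-1]; q=np.array([onplane(w,x,.112) for x in uv]); print("nut rect y range",np.percentile(q[:,1],[1,99]),"x max",np.percentile(q[:,0],[1,99]),np.median(P[m][:,2]))
# slot: dark inside
r=(abs(q[:,1]+.043)<.05)
for cu in (.56,.555,.55): 
    k=abs(q[:,0]-cu)<.004; ys=np.sort(q[k][:,1]); d=np.diff(ys); i=d.argmax(); print("slot y at x",cu,ys[i].round(4),ys[i+1].round(4))
# lug: points near z = origin-.044/.064
zo=s["eef_pos"][2]-.016
for L in (.039,.059):
    m=(abs(P[...,2]-(zo-L))<.006)&(np.hypot(P[...,0]-s["eef_pos"][0],P[...,1]-s["eef_pos"][1])<.035)
    if m.sum()>10: print("lug",L,m.sum(),P[m].min(0).round(4),P[m].max(0).round(4))
# side view flange and nut
P=sd["P"];H=cv2.cvtColor(sd["pixels"],cv2.COLOR_BGR2HSV)
m=(H[...,0]>10)&(H[...,0]<35)&(H[...,1]>90)&(abs(P[...,2]-.112)<.008)&(np.hypot(P[...,0]-.537,P[...,1]+.043)<.07)
uv=np.argwhere(m)[:,::-1]; q=np.array([onplane(sd,x,.112) for x in uv]); print("side nut",cv2.minAreaRect((q[:,:2]*1000).astype(np.float32)))
E
```

```text
balls []
flange z 0.2562273556359682 circ [ 0.535  -0.0434  0.0269] 120 tcp [ 0.5362 -0.0422  0.2636]
fixed r [ 0.5362 -0.0433]
nut rect y range [-0.0857665  -0.00709125] x max [0.49719875 0.5648157 ] 0.11159922183769844
slot y at x 0.56 -0.0653 -0.0141
slot y at x 0.555 -0.0556 -0.0277
slot y at x 0.55 -0.0542 -0.0337
lug 0.039 293 [ 0.5129 -0.0503  0.2027] [ 0.5207 -0.0387  0.2108]
side nut ((535.2674560546875, -48.36595916748047), (81.92308044433594, 86.09632110595703), 3.5170459747314453)
```

```bash
python3 - <<'E'
from rel import *
import pickle
w,sd,tp=pickle.load(open("ins.pkl","rb")); P=w["P"]
g=w["pixels"].max(2)
B=[]
for (u,v) in [(541-340,229),(769-340,229),(654-340,107)]:
    sub=np.zeros_like(g,bool); sub[v-18:v+19,u-18:u+19]=1
    m=sub&(g<75)&(P[...,2]>.08)
    (cx,cy),r=cv2.minEnclosingCircle(np.argwhere(m)[:,::-1].astype(np.float32)); 
    x=onplane(w,(round(cx),round(cy)),.102); B.append(x); print("ball",cx,cy,r,m.sum(),x.round(4))
print("mid y-balls",((B[0]+B[1])/2).round(4),"sep",np.linalg.norm(B[0]-B[1]),"yaw",np.degrees(np.arctan2(-(B[1]-B[0])[0],(B[1]-B[0])[1])))
d=(B[1]-B[0])[:2]; d/=np.linalg.norm(d); t=np.array([d[1],-d[0]]); print("from -x ball",(B[2][:2]+.095*t).round(4))
H=cv2.cvtColor(w["pixels"],cv2.COLOR_BGR2HSV)
# slot edges on rows
K=[]
for v in range(195,250,4):
    row=(H[v,:,1]>90)&(H[v,:,0]>8)&(H[v,:,0]<35); us=np.where(row[200:440])[0]+200
    if len(us)<20: continue
    d=np.diff(us); i=d.argmax()
    print(v,us[0],us[-1],"gap",us[i],us[i+1],[onplane(w,(k,v),.112)[:2].round(4).tolist() for k in (us[0],us[i],us[i+1],us[-1])])
E
```

```text
ball 200.47825622558594 229.0 12.637627601623535 450 [ 0.5431 -0.1416  0.102 ]
ball 428.5029602050781 229.08876037597656 12.572983741760254 343 [0.5328 0.0494 0.102 ]
ball 313.68182373046875 108.2272720336914 14.414999961853027 607 [ 0.4427 -0.0515  0.102 ]
mid y-balls [ 0.5379 -0.0461  0.102 ] sep 0.19128153204357004 yaw 3.0960176891405125
from -x ball [ 0.5375 -0.0463]
195 265 364 gap 265 266 [[0.51, -0.0866], [0.51, -0.0866], [0.51, -0.0859], [0.5058, -0.0086]]
199 265 364 gap 304 325 [[0.5132, -0.0866], [0.5115, -0.0558], [0.5106, -0.0392], [0.5089, -0.0083]]
203 265 364 gap 303 326 [[0.5164, -0.0865], [0.5147, -0.0564], [0.5138, -0.0382], [0.5121, -0.008]]
207 265 364 gap 303 326 [[0.5196, -0.0865], [0.518, -0.0563], [0.517, -0.038], [0.5153, -0.0078]]
211 265 364 gap 303 326 [[0.5228, -0.0864], [0.5212, -0.0561], [0.5202, -0.0378], [0.5186, -0.0075]]
215 266 363 gap 304 326 [[0.526, -0.0856], [0.5244, -0.0552], [0.5234, -0.0376], [0.5218, -0.008]]
219 266 363 gap 304 326 [[0.5293, -0.0855], [0.5277, -0.0551], [0.5267, -0.0374], [0.5251, -0.0077]]
223 266 364 gap 304 326 [[0.5326, -0.0855], [0.531, -0.0549], [0.53, -0.0372], [0.5283, -0.0066]]
227 266 363 gap 304 326 [[0.5359, -0.0854], [0.5343, -0.0548], [0.5333, -0.037], [0.5317, -0.0071]]
231 266 363 gap 304 329 [[0.5393, -0.0854], [0.5376, -0.0546], [0.5365, -0.0344], [0.535, -0.0069]]
235 266 363 gap 304 329 [[0.5426, -0.0853], [0.5409, -0.0545], [0.5398, -0.0342], [0.5383, -0.0066]]
239 266 362 gap 304 329 [[0.546, -0.0852], [0.5443, -0.0543], [0.5432, -0.034], [0.5418, -0.0071]]
243 267 363 gap 304 329 [[0.5493, -0.0844], [0.5477, -0.0542], [0.5466, -0.0337], [0.5451, -0.006]]
247 267 362 gap 302 334 [[0.5527, -0.0843], [0.5512, -0.0557], [0.5498, -0.0294], [0.5485, -0.0065]]
```

>>> play_rows([
  [[0.05,-0.15,-1.5],[0,0,0],0],
  [[0.1,-0.25,-3],[0,0,0],0],
  [[0.1,-0.25,-4.6],[0,0,0],0],
  [[0.1,-0.25,-4.6],[0,0,0],0],
  [[0.1,-0.25,-4.6],[0,0,0],0],
])

```text
time_s: 7.8
eef_pos: [0.5373, -0.0447, 0.2178]
tool_rot: [3.14, 0.0, -3.088]
contact_force: [-1.0, -0.1, -0.8]
width: 0.0137
grasp_force: 30.0
```

```bash
cat > chk.py <<'E'
from rel import *
w=cam("wrist"); s=ctrl.observe(); P=w["P"]; print(s["time_s"],s["eef_pos"].round(4),s["tool_rot"].round(3))
H=cv2.cvtColor(w["pixels"],cv2.COLOR_BGR2HSV); p=s["eef_pos"]
y=(H[...,1]>90)&(H[...,0]>12)&(H[...,0]<35)&(abs(P[...,2]-.111)<.007)
S=[]
for v in range(60,300):
    us=np.where(y[v])[0]
    if len(us)<30: continue
    d=np.diff(us); i=d.argmax()
    if 14<d[i]<45: 
        a,b=onplane(w,(us[i],v),.112),onplane(w,(us[i+1],v),.112); S.append([(a[0]+b[0])/2,(a[1]+b[1])/2,b[1]-a[1],v])
S=np.array(S); 
if len(S): print("slot rows",S[:,3].min(),S[:,3].max(),"width med",np.median(S[:,2]).round(4),"start x",S[0,0].round(4),"mid x,y",np.median(S[:,:2],0).round(4))
e,zz=flange(w,s); f=least_squares(lambda q: np.hypot(e[:,0]-q[0],e[:,1]-q[1])-.028,p[:2],loss="soft_l1",f_scale=.001).x; print("flange",f.round(4),"z",zz.round(4))
for L in (.039,.059):
    m=(abs(P[...,2]-(p[2]-.016-L))<.004)&(np.hypot(P[...,0]-p[0],P[...,1]-p[1])<.04)&(H[...,1]<70)
    if m.sum()>20: print("lug",L,m.sum(),"xmin",P[m][:,0].min().round(4),"y",np.percentile(P[m][:,1],[2,98]).round(4),"mid x",np.median(P[m][:,0]).round(4))
cv2.imwrite("pics/chk.png",w["pixels"])
E
python3 chk.py
```

```text
7.85 [ 0.5375 -0.0447  0.218 ] [ 3.140e+00  1.000e-03 -3.088e+00]
slot rows 188.0 250.0 width med 0.0184 start x 0.4969 mid x,y [ 0.5251 -0.0467]
flange [ 0.5374 -0.0462] z 0.2103
lug 0.039 269 xmin 0.514 y [-0.0529 -0.0417] mid x 0.5172
```

>>> play_rows([
  [[0,0,-1.5],[0,0,0],0],
  [[0,0,-3],[0,0,0],0],
  [[0,0,-4.3],[0,0,0],0],
  [[0,0,-5.4],[0,0,0],0],
  [[0,0,-6.5],[0,0,0],0],
])

```text
time_s: 8.48
eef_pos: [0.5372, -0.0448, 0.1518]
tool_rot: [3.14, 0.0, -3.088]
contact_force: [-0.2, 0.1, -2.8]
width: 0.0135
grasp_force: 30.0
```

>>> play_rows([
  [[0,0,0],[0,0,0],0],
  [[0,0,-0.5],[0,0,0],0],
  [[0,0,-1],[0,0,0],0],
  [[0,0,-1.5],[0,0,0],0],
  [[0,0,-1.5],[0,0,0],0],
])

```text
time_s: 9.1
eef_pos: [0.5369, -0.0448, 0.1371]
tool_rot: [3.14, -0.001, -3.088]
contact_force: [-0.0, -0.1, -2.5]
width: 0.0145
grasp_force: 30.0
```

```bash
python3 chk.py; python3 -c "
from h import *
s=ctrl.observe(); print(s['contact_force'],s['moment'])"
```

```text
9.15 [ 0.5371 -0.0448  0.1375] [ 3.14  -0.    -3.088]
slot rows 212.0 250.0 width med 0.018 start x 0.4965 mid x,y [ 0.5125 -0.0475]
flange [ 0.5369 -0.0463] z 0.1297
lug 0.039 105 xmin 0.4975 y [-0.0578 -0.0357] mid x 0.5189
[ 0.01921028 -0.26237698 -1.82347967] [ 0.06868973 -0.15717264 -0.01876164]
```

>>> play_rows([
  [[0,0,-0.3],[0,0,0],0],
  [[0,0,-0.6],[0,0,0],0],
  [[0,0,-0.8],[0,0,0],0],
  [[0,0,-0.95],[0,0,0],0],
  [[0,0,-0.95],[0,0,0],0],
])

```text
time_s: 9.78
eef_pos: [0.5371, -0.0448, 0.1279]
tool_rot: [3.14, -0.0, -3.088]
contact_force: [1.2, 0.6, -2.4]
width: 0.0138
grasp_force: 30.0
```

```bash
python3 chk.py; python3 -c "
from h import *
s=ctrl.observe(); print(s['contact_force'],s['moment'],s['q'].round(2))"
```

```text
9.825 [ 0.5372 -0.0448  0.1281] [ 3.14   0.    -3.088]
slot rows 215.0 250.0 width med 0.0176 start x 0.4962 mid x,y [ 0.5111 -0.0474]
flange [ 0.5371 -0.0463] z 0.1205
[ 0.2046293   0.39716258 -3.3793541 ] [ 0.12450471 -0.16105431  0.00341564] [ 0.64  0.26 -0.72  1.82  0.19  1.13  1.48]
```

>>> play_rows([
  [[0,0,-0.03],[0,0,-6],0],
  [[0,0,-0.06],[0,0,-13],0],
  [[0,0,-0.09],[0,0,-20],0],
  [[0,0,-0.12],[0,0,-27],0],
  [[0,0,-0.15],[0,0,-34],0],
])

```text
time_s: 10.45
eef_pos: [0.5374, -0.0446, 0.1267]
tool_rot: [3.14, 0.0, 2.598]
contact_force: [0.4, 0.4, -2.7]
width: 0.0136
grasp_force: 29.9
```

>>> play_rows([
  [[0,0,-0.02],[0,0,-4],0],
  [[0,0,-0.04],[0,0,-8],0],
  [[0,0,-0.06],[0,0,-12],0],
  [[0,0,-0.08],[0,0,-16],0],
  [[0,0,-0.09],[0,0,-20],0],
])

```text
time_s: 11.08
eef_pos: [0.5374, -0.0447, 0.1258]
tool_rot: [3.14, 0.0, 2.251]
contact_force: [-0.1, 0.5, -2.9]
width: 0.0136
grasp_force: 29.9
```

```bash
python3 -c "
from h import *
s=ctrl.observe(); print(s['contact_force'],s['moment'],s['q'].round(2),s['tool_rot'])"
```

```text
[-0.10680548  0.47173375 -2.92605947] [ 0.10430206 -0.25408321  0.07787416] [ 0.53  0.24 -0.6   1.83  0.15  1.12  0.56] [3.13972688e+00 2.65416441e-04 2.25096404e+00]
```

Turned 54° so far with only about 0.08 N m, the free friction level. Continuing past the binding angle.

>>> play_rows([
  [[0,0,-0.02],[0,0,-4],0],
  [[0,0,-0.04],[0,0,-8],0],
  [[0,0,-0.05],[0,0,-12],0],
  [[0,0,-0.07],[0,0,-16],0],
  [[0,0,-0.07],[0,0,-16],0],
])

```text
time_s: 11.7
eef_pos: [0.5377, -0.045, 0.1257]
tool_rot: [3.139, 0.002, 1.976]
contact_force: [-0.7, -2.4, 4.3]
width: 0.0165
grasp_force: 35.6
```

```bash
python3 - <<'E'
from h import *
s=ctrl.observe(); print(s['contact_force'],s['moment'],s['q'].round(2),s['tool_rot'],s['eef_pos'])
w=cam("wrist"); P=w["P"]; g=w["pixels"].max(2)
m=((g<75)&(abs(P[...,2]-.102)<.02)&(abs(np.hypot(P[...,0]-.5375,P[...,1]+.046)-.095)<.015)).astype(np.uint8)
n,l,st,ce=cv2.connectedComponentsWithStats(m)
for i in range(1,n):
    if st[i,4]>120:
        b=onplane(w,ce[i].round(),.1)-np.array([.5375,-.046,0]); print(ce[i],st[i,4],np.degrees(np.arctan2(b[1],b[0])),np.hypot(b[0],b[1]))
E
```

```text
[-0.73800339 -2.3989955   4.26315857] [-0.41723555  0.07707452  1.0995207 ] [ 0.5   0.23 -0.56  1.83  0.14  1.11  0.29] [3.13931172e+00 1.51691937e-03 1.97552061e+00] [ 0.5377297  -0.04499461  0.12570623]
[249.38961039  89.01623377] 616 130.52980450027567 0.09960061740244656
[505.6804428  242.45313653] 1355 38.483493068271784 0.09596161264733813
```

The nut stopped at about 53° of turn, with moment rising to 1.1 N m and the spokes lagging the tool: this screw binds. Turning back, then lifting it out.

>>> play_rows([
  [[0,0,0.03],[0,0,8],0],
  [[0,0,0.06],[0,0,16],0],
  [[0,0,0.09],[0,0,24],0],
  [[0,0,0.12],[0,0,32],0],
  [[0,0,0.15],[0,0,40],0],
])

```text
time_s: 12.38
eef_pos: [0.537, -0.0446, 0.1263]
tool_rot: [3.14, -0.001, 2.677]
contact_force: [0.2, -0.3, -0.1]
width: 0.0136
grasp_force: 29.9
```

>>> play_rows([
  [[0,0,0.03],[0,0,8],0],
  [[0,0,0.06],[0,0,15],0],
  [[0,0,0.1],[0,0,20],0],
  [[0,0,0.12],[0,0,20],0],
  [[0,0,0.12],[0,0,20],0],
])

```text
time_s: 13.0
eef_pos: [0.537, -0.0448, 0.1275]
tool_rot: [3.14, -0.0, 3.019]
contact_force: [0.3, -0.3, -2.7]
width: 0.0139
grasp_force: 29.9
```

```bash
cat > spk.py <<'E'
from h import *
s=ctrl.observe(); print(s["time_s"],"F",s['contact_force'].round(2),"M",s['moment'].round(2),"q7 %.2f"%s['q'][6],"yaw %.1f"%np.degrees(s['tool_rot'][2]),s['eef_pos'].round(4),s["width"].round(4))
w=cam("wrist"); P=w["P"]; g=w["pixels"].max(2)
m=((g<75)&(abs(P[...,2]-.1)<.02)&(abs(np.hypot(P[...,0]-.5375,P[...,1]+.046)-.095)<.015)).astype(np.uint8)
n,l,st,ce=cv2.connectedComponentsWithStats(m)
for i in range(1,n):
    if 120<st[i,4]<3000:
        b=onplane(w,ce[i].round(),.1)-np.array([.5375,-.046,0]); print("ball",ce[i].round(),st[i,4],"ang %.1f r %.4f"%(np.degrees(np.arctan2(b[1],b[0])),np.hypot(b[0],b[1])))
cv2.imwrite("pics/spk.png",w["pixels"])
E
python3 spk.py; python3 chk.py
```

```text
13.05 [ 0.5371 -0.0448  0.1275] [ 3.14  -0.     3.019]
slot rows 216.0 251.0 width med 0.0175 start x 0.497 mid x,y [ 0.5114 -0.0418]
flange [ 0.5372 -0.0462] z 0.1201Traceback (most recent call last):
  File "spk.py", line 2, in <module>
    s=ctrl.observe(); print(s["time_s"],"F",s['contact_force'].round(2),"M",s['moment'].round(2),"q7 %.2f"%s['q'][6],"yaw %.1f"%np.degrees(s['tool_rot'][2]),s['eef_pos'].round(4),s["width"].round(4))
                                                                                                                                                                                   ^^^^^^^^^^^^^^^^
AttributeError: 'float' object has no attribute 'round'
```

>>> play_rows([
  [[0,0,1],[0,0,0],0],
  [[0,0,3],[0,0,0],0],
  [[0,0,5.5],[0,0,0],0],
  [[0,0,8],[0,0,0],0],
  [[0,0,11],[0,0,0],0],
])

```text
time_s: 13.68
eef_pos: [0.537, -0.0446, 0.239]
tool_rot: [3.14, 0.0, 3.021]
contact_force: [0.5, 0.6, -2.7]
width: 0.0135
grasp_force: 29.9
```

```bash
sed -i 's/s\["width"\].round(4)/round(s["width"],4)/' spk.py; python3 spk.py; python3 - <<'E'
from h import *
az=np.radians(-34.); d=np.array([np.cos(az),np.sin(az),0]); t=np.radians(35)
zs=np.array([0,0,np.cos(t)])-np.sin(t)*d; xs=np.cos(t)*d+np.array([0,0,np.sin(t)])
G=Rt(zs,xs); O=np.array([.503,-.343,.092])
plan([(np.array([.50,-.20,.26]),Rdown(146)),(O+zs*.016+np.array([0,0,.10]),G),(O+zs*.016,G)])
E
```

```text
13.675 F [ 0.5   0.61 -2.71] M [ 0.09 -0.19 -0.05] q7 1.37 yaw 173.1 [ 0.537  -0.0446  0.239 ] 0.0135
ball [324. 105.] 686 ang 170.5 r 0.0954
ball [195. 231.] 486 ang -98.7 r 0.0957
ball [440. 241.] 320 ang 80.0 r 0.0958
shift cm [ -3.88 -15.55   1.67] turn deg [  0.    0.3 -27.1] | |d|=16.1 ang=27.1
shift cm [ -0.46 -13.79  -5.49] turn deg [-19.6 -29.   -0. ] | |d|=14.8 ang=35.0
shift cm [  0.   0. -10.] turn deg [0. 0. 0.] | |d|=10.0 ang=0.0
```

>>> play_rows([
  [[-0.4,-1.5,1.6],[0,0,-5],0],
  [[-1.2,-5,1.6],[0,0,-11],0],
  [[-2.1,-8.5,1.6],[0,0,-17],0],
  [[-3,-12,1.6],[0,0,-22],0],
  [[-3.9,-15.5,1.6],[0,0,-27],0],
])

```text
time_s: 14.35
eef_pos: [0.4977, -0.2016, 0.2539]
tool_rot: [3.14, 0.001, 2.545]
contact_force: [-1.0, 0.2, -2.3]
width: 0.0138
grasp_force: 29.9
```

>>> play_rows([
  [[-0.1,-3,-1],[-4,-6,0],0],
  [[-0.2,-6,-2],[-8,-12,0],0],
  [[-0.3,-9,-3],[-12,-18,0],0],
  [[-0.4,-12,-4],[-16,-24,0],0],
  [[-0.5,-13.8,-5.5],[-19.6,-29,0],0],
])

```text
time_s: 14.98
eef_pos: [0.492, -0.3404, 0.1992]
tool_rot: [-3.141, 0.616, 2.547]
contact_force: [0.4, -0.1, -2.8]
width: 0.0141
grasp_force: 29.9
```

```bash
python3 - <<'E'
from h import *
s=ctrl.observe(); print(s["q"].round(2),s["eef_pos"].round(3),s["contact_force"].round(1))
tp=cam("top"); cv2.imwrite("pics/tray.png",tp["pixels"][150:360,300:580])
az=np.radians(-34.); d=np.array([np.cos(az),np.sin(az),0]); t=np.radians(35)
zs=np.array([0,0,np.cos(t)])-np.sin(t)*d; xs=np.cos(t)*d+np.array([0,0,np.sin(t)])
G=Rt(zs,xs); O=np.array([.503,-.343,.092])
plan([(O+zs*.016,G)])
E
```

```text
[ 0.96 -0.13 -0.43  2.16 -0.02  0.48  1.51] [ 0.492 -0.34   0.199] [ 0.4 -0.1 -2.8]
shift cm [ 0.68  0.25 -8.91] turn deg [0.1 0.1 0.2] | |d|=8.9 ang=0.3
```

>>> play_rows([
  [[0.2,0.1,-2.2],[0,0,0],0],
  [[0.4,0.2,-4.5],[0,0,0],0],
  [[0.6,0.2,-6.8],[0,0,0],0],
  [[0.7,0.25,-8.9],[0,0,0],0],
  [[0.7,0.25,-8.9],[0,0,0],0],
])

```text
time_s: 15.65
eef_pos: [0.4993, -0.3351, 0.108]
tool_rot: [3.141, 0.606, 2.549]
contact_force: [-0.6, 0.3, -1.6]
width: 0.014
grasp_force: 29.9
```

```bash
python3 - <<'E'
from h import *
s=ctrl.observe(); print(s["q"].round(2),s["eef_pos"].round(3),s["contact_force"].round(1))
E
```

```text
[ 0.97  0.02 -0.49  2.24  0.26  0.29  1.23] [ 0.499 -0.335  0.108] [-0.6  0.3 -1.6]
```

>>> play_rows([
  [[0,0,-0.6],[0,0,0],0],
  [[0,0,-1.1],[0,0,0],0],
  [[0,0,-1.1],[0,0,0],3.5],
  [[0,0,-1.1],[0,0,0],3.5],
  [[0,0,-1.1],[0,0,0],3.5],
])

```text
time_s: 16.27
eef_pos: [0.5005, -0.3355, 0.0993]
tool_rot: [-3.141, 0.612, 2.55]
contact_force: [-0.1, 0.9, 0.4]
width: 0.0326
grasp_force: 0.0
```

>>> play_rows([
  [[-1.2,0.8,2],[0,0,0],4],
  [[-2.4,1.6,4.1],[0,0,0],4],
  [[-3.6,2.4,6.2],[0,0,0],4],
  [[-4.8,3.2,8.2],[0,0,0],4],
  [[-6,4,11],[0,0,0],4],
])

```text
time_s: 16.9
eef_pos: [0.4396, -0.2948, 0.2092]
tool_rot: [3.142, 0.611, 2.55]
contact_force: [-0.6, -0.9, -0.3]
width: 0.0398
grasp_force: 0.0
```

```bash
python3 - <<'E'
from h import *
s=ctrl.observe(); print(s["q"].round(2),s["eef_pos"].round(3),s["tool_rot"].round(2),s["contact_force"].round(1),s["width"])
w=cam("wrist"); sd=cam("side"); 
cv2.imwrite("pics/tray1.png",np.hstack([w["pixels"][::2,::2],cv2.resize(sd["pixels"][300:480,240:480],(320,240))]))
for c in (w,sd):
    H=cv2.cvtColor(c["pixels"],cv2.COLOR_BGR2HSV); P=c["P"]
    m=(H[...,1]<80)&(np.hypot(P[...,0]-.503,P[...,1]+.343)<.09)&(P[...,2]>.012)&(P[...,2]<.12)
    print(m.sum(),np.nanmedian(P[m],0) if m.sum() else 0, np.nanmax(P[m],0) if m.sum() else 0)
pL=np.array([.5385,.3475,.1]); G=Rt(ZS,XS)
plan([([.52,-.05,.30],Rdown(175)),([.51,.18,.30],Rdown(190)),(pL+ZS*.12,G)])
E
```

```text
[ 0.94 -0.31 -0.41  2.27 -0.15  0.55  1.6 ] [ 0.44  -0.295  0.209] [3.14 0.61 2.55] [-0.6 -0.9 -0.3] 0.0397958349962426
2894 [ 0.47327137 -0.3212589   0.04545752] [ 0.53729892 -0.29096918  0.06131349]
475 [ 0.47737402 -0.32769679  0.05205563] [ 0.54119156 -0.29339728  0.06130902]
shift cm [ 7.9  24.56  8.75] turn deg [11.9 33.6 27.9] | |d|=27.2 ang=45.3
shift cm [-1. 23.  0.] turn deg [ 0.  0. 15.] | |d|=23.0 ang=15.0
shift cm [-2.61 14.27 -9.61] turn deg [  8.9 -28.7  14.1] | |d|=17.4 ang=33.2
```

View pics/tray1.png

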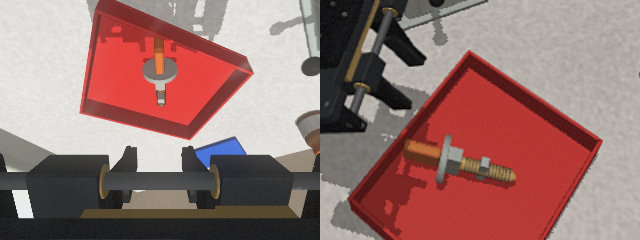

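The reject screw lies flat inside the red tray: flange at crop pixels (160,72) left and (450,160) right. Now the second screw.

>>> play_rows([
  [[1,3,3],[2.4,6.7,5.6],4],
  [[2.5,9,6],[4.8,13.4,11.2],4],
  [[4.5,15,8.7],[7.1,20,16.7],4],
  [[6.2,20.5,8.7],[9.5,27,22.3],4],
  [[7.9,24.6,8.7],[11.9,33.6,27.9],4],
])

```text
time_s: 17.62
eef_pos: [0.5204, -0.0475, 0.2967]
tool_rot: [3.141, -0.005, 3.056]
contact_force: [0.7, 0.2, -0.8]
width: 0.0396
grasp_force: 0.0
```

>>> play_rows([
  [[0,5,0],[0,0,3],4],
  [[-0.2,11,0],[0,0,6],4],
  [[-0.5,17,0],[0,0,9],4],
  [[-0.8,22,0],[0,0,12],4],
  [[-1,24,0],[0,0,15],4],
])

```text
time_s: 18.25
eef_pos: [0.5085, 0.1942, 0.2952]
tool_rot: [3.14, -0.005, -2.962]
contact_force: [1.0, -0.7, -0.7]
width: 0.04
grasp_force: 0.0
```

>>> play_rows([
  [[-0.5,2.8,-1.9],[1.8,-5.7,2.8],4],
  [[-1,5.7,-3.8],[3.6,-11.5,5.6],4],
  [[-1.6,8.5,-5.8],[5.3,-17.2,8.5],4],
  [[-2.1,11.4,-7.7],[7.1,-23,11.3],4],
  [[-2.6,14.3,-9],[8.9,-28.7,14.1],4],
])

```text
time_s: 18.88
eef_pos: [0.4834, 0.3335, 0.205]
tool_rot: [-3.141, 0.522, -2.715]
contact_force: [0.1, 0.5, 0.5]
width: 0.04
grasp_force: 0.0
```

```bash
python3 - <<'E'
from wr import *
s=ctrl.observe(); print(s["q"].round(2),s["eef_pos"].round(3))
pL=np.array([.5395,.348,.1]); G=Rt(ZS,XS); plan([(pL+ZS*.12,G)])
E
```

```text
[ 0.4  -0.15 -1.08  2.06  0.02  0.64  1.27] [0.483 0.333 0.205]
shift cm [ 0.14 -1.03 -0.11] turn deg [ 0.1 -0.1 -0. ] | |d|=1.0 ang=0.1
```

>>> play_rows([
  [[0.1,-0.5,-0.1],[0,0,0],4],
  [[0.1,-1,-0.1],[0,0,0],4],
  [[0.1,-1,-0.1],[0,0,0],4],
  [[0.1,-1,-0.1],[0,0,0],4],
  [[0.1,-1,-0.1],[0,0,0],4],
])

```text
time_s: 19.5
eef_pos: [0.4845, 0.3237, 0.2049]
tool_rot: [3.14, 0.518, -2.717]
contact_force: [-0.2, -0.5, 0.3]
width: 0.0402
grasp_force: 0.0
```

```bash
python3 - <<'E'
from wr import *
c,s,T=tabs(); print(s["eef_pos"].round(4))
M=R.from_euler('xyz',s["tool_rot"]).as_matrix(); print("tool axes x,y,z",M.T.round(3).tolist())
E
```

```text
tab px [319. 265.] 1081 tool-frame mm: top z 66.5 rect c [-1.1 -0.9] size [33. 13.] ang 0.2
[0.4844 0.3238 0.2048]
tool axes x,y,z [[-0.791, -0.358, -0.495], [-0.413, 0.911, 0.001], [0.451, 0.205, -0.869]]
```

>>> play_rows([
  [[1.2,0.5,-2.3],[0,0,0],4],
  [[2.4,1.0,-4.6],[0,0,0],4],
  [[3.6,1.6,-6.8],[0,0,0],4],
  [[4.8,2.1,-9],[0,0,0],4],
  [[4.8,2.1,-9],[0,0,0],4],
])

```text
time_s: 20.18
eef_pos: [0.5314, 0.3446, 0.1127]
tool_rot: [3.139, 0.515, -2.717]
contact_force: [0.5, 0.0, 0.3]
width: 0.0399
grasp_force: 0.0
```

>>> play_rows([
  [[0,0,0],[0,0,0],4],
  [[0,0,0],[0,0,0],0],
  [[0,0,0],[0,0,0],0],
  [[0,0,0],[0,0,0],0],
  [[0,0,0],[0,0,0],0],
])

```text
time_s: 20.8
eef_pos: [0.5322, 0.3446, 0.115]
tool_rot: [3.141, 0.519, -2.716]
contact_force: [-3.6, -2.5, 6.2]
width: 0.0137
grasp_force: 29.9
```

>>> play_rows([
  [[-0.5,-0.2,0.9],[0,0,0],0],
  [[-1.4,-0.6,2.6],[0,0,0],0],
  [[-2.5,-1.1,4.8],[0,0,0],0],
  [[-3.6,-1.7,7],[0,0,0],0],
  [[-4.8,-2.2,9.2],[0,0,0],0],
])

```text
time_s: 21.42
eef_pos: [0.4835, 0.3217, 0.2066]
tool_rot: [3.141, 0.517, -2.717]
contact_force: [-0.1, -1.0, -3.4]
width: 0.0139
grasp_force: 29.9
```

>>> play_rows([
  [[-0.9,-0.4,1.7],[0,0,0],0],
  [[-1,-2,4],[-3,7,-2],0],
  [[-0.3,-5,6],[-5,13,-4],0],
  [[1,-9,7],[-8,20,-6],0],
  [[2.5,-13,7],[-10.5,28,-8],0],
])

```text
time_s: 22.05
eef_pos: [0.5103, 0.1914, 0.2784]
tool_rot: [-3.138, -0.004, -2.861]
contact_force: [-1.2, 0.4, -1.1]
width: 0.014
grasp_force: 29.9
```

```bash
python3 - <<'E'
from h import *
s=ctrl.observe(); print(s["time_s"],s["q"].round(2),s["eef_pos"].round(4),s["contact_force"].round(1),s["width"],s["grasp_force"])
plan([([.53,.04,.27],Rdown(176)),([.5373,-.0447,.26],Rdown(170.6))])
E
```

```text
22.05 [ 0.54  0.26 -1.16  1.59  0.24  1.45  1.22] [0.5103 0.1914 0.2784] [-1.2  0.4 -1.1] 0.01399760867729802 29.948558653704822
shift cm [  1.97 -15.14  -0.84] turn deg [  0.2  -0.2 -20.1] | |d|=15.3 ang=20.1
shift cm [ 0.73 -8.47 -1.  ] turn deg [ 0.   0.  -5.4] | |d|=8.6 ang=5.4
```

>>> play_rows([
  [[0.4,-3,-0.2],[0,0,-4],0],
  [[0.8,-6,-0.4],[0,0,-8],0],
  [[1.2,-9,-0.6],[0,0,-12],0],
  [[1.6,-12,-0.8],[0,0,-16],0],
  [[2,-15,-0.8],[0,0,-20],0],
])

```text
time_s: 22.68
eef_pos: [0.529, 0.0413, 0.2682]
tool_rot: [-3.14, -0.004, 3.073]
contact_force: [0.4, 0.6, -2.4]
width: 0.0136
grasp_force: 29.9
```

>>> play_rows([
  [[0.2,-3,-0.3],[0,0,-2],0],
  [[0.5,-6,-0.6],[0,0,-4],0],
  [[0.7,-8.5,-1],[0,0,-5.4],0],
  [[0.7,-8.5,-1],[0,0,-5.4],0],
  [[0.7,-8.5,-1],[0,0,-5.4],0],
])

```text
time_s: 23.3
eef_pos: [0.5362, -0.0418, 0.2586]
tool_rot: [-3.141, -0.003, 2.982]
contact_force: [0.4, 0.7, -2.9]
width: 0.0135
grasp_force: 29.9
```

```bash
python3 spk.py; python3 chk.py; python3 - <<'E'
from h import *
plan([([.5373,-.0447,.218],Rdown(170.6))])
E
```

```text
23.3 F [ 0.4   0.72 -2.86] M [ 0.12 -0.14 -0.03] q7 1.27 yaw 170.8 [ 0.5362 -0.0418  0.2586] 0.0135
ball [316. 109.] 590 ang 170.4 r 0.0953
ball [199. 231.] 464 ang -99.0 r 0.0963
ball [430. 232.] 329 ang 80.2 r 0.0952
23.4 [ 0.5362 -0.0413  0.2588] [-3.140e+00 -3.000e-03  2.983e+00]
slot rows 201.0 249.0 width med 0.019 start x 0.511 mid x,y [ 0.5301 -0.0438]
flange [ 0.5361 -0.0426] z 0.2504
lug 0.059 376 xmin 0.5125 y [-0.046  -0.0345] mid x 0.5187
shift cm [ 0.11 -0.34 -4.08] turn deg [ 0.  -0.2 -0.3] | |d|=4.1 ang=0.4
```

>>> play_rows([
  [[0.05,-0.2,-1.4],[0,-0.1,-0.2],0],
  [[0.1,-0.33,-2.8],[0,-0.2,-0.3],0],
  [[0.1,-0.33,-4],[0,-0.2,-0.3],0],
  [[0.1,-0.33,-4],[0,-0.2,-0.3],0],
  [[0.1,-0.33,-4],[0,-0.2,-0.3],0],
])

```text
time_s: 24.02
eef_pos: [0.5374, -0.0455, 0.2189]
tool_rot: [-3.141, 0.001, 2.976]
contact_force: [0.1, 0.1, -2.5]
width: 0.0141
grasp_force: 29.9
```

```bash
python3 chk.py; python3 - <<'E'
from h import *
plan([([.5373,-.0447,.128],Rdown(170.6))])
E
```

```text
24.075 [ 0.5375 -0.0455  0.2191] [-3.141e+00  1.000e-03  2.976e+00]
slot rows 188.0 249.0 width med 0.0178 start x 0.4977 mid x,y [ 0.5251 -0.0436]
flange [ 0.5373 -0.0468] z 0.2104
lug 0.059 376 xmin 0.5139 y [-0.05   -0.0385] mid x 0.5201
shift cm [-0.02  0.08 -9.11] turn deg [0.1 0.  0.1] | |d|=9.1 ang=0.1
```

>>> play_rows([
  [[0,0.1,-1],[0,0,0],0],
  [[0,0.1,-2.5],[0,0,0],0],
  [[0,0.1,-4],[0,0,0],0],
  [[0,0.1,-5.3],[0,0,0],0],
  [[0,0.1,-6.5],[0,0,0],0],
])

```text
time_s: 24.7
eef_pos: [0.537, -0.0446, 0.1526]
tool_rot: [-3.141, -0.0, 2.976]
contact_force: [0.0, 0.3, -3.2]
width: 0.0137
grasp_force: 29.9
```

>>> play_rows([
  [[0,0,0],[0,0,0],0],
  [[0,0,-0.5],[0,0,0],0],
  [[0,0,-1],[0,0,0],0],
  [[0,0,-1.5],[0,0,0],0],
  [[0,0,-1.5],[0,0,0],0],
])

```text
time_s: 25.32
eef_pos: [0.537, -0.0446, 0.1383]
tool_rot: [-3.141, -0.0, 2.976]
contact_force: [-0.4, -0.4, -2.3]
width: 0.0137
grasp_force: 29.9
```

```bash
python3 spk.py; python3 chk.py
```

```text
25.325 F [-0.42 -0.4  -2.3 ] M [ 0.07 -0.15  0.03] q7 1.19 yaw 170.5 [ 0.537  -0.0446  0.1383] 0.0137
ball [320.  95.] 1340 ang 170.1 r 0.0943
ball [138. 283.] 1207 ang -99.2 r 0.0972
ball [496. 285.] 890 ang 79.6 r 0.0957
25.425 [ 0.5372 -0.0446  0.1387] [-3.141  0.     2.976]
slot rows 211.0 248.0 width med 0.0175 start x 0.497 mid x,y [ 0.5125 -0.0416]
flange [ 0.537  -0.0459] z 0.1301
lug 0.039 45 xmin 0.4974 y [-0.0503 -0.0272] mid x 0.5001
lug 0.059 76 xmin 0.5229 y [-0.0497 -0.0386] mid x 0.5248
```

>>> play_rows([
  [[0,0,-0.4],[0,0,0],0],
  [[0,0,-0.7],[0,0,0],0],
  [[0,0,-0.9],[0,0,0],0],
  [[0,0,-1.05],[0,0,0],0],
  [[0,0,-1.05],[0,0,0],0],
])

```text
time_s: 26.05
eef_pos: [0.5372, -0.0446, 0.1281]
tool_rot: [-3.141, 0.0, 2.976]
contact_force: [-0.0, -0.3, -2.9]
width: 0.0135
grasp_force: 29.9
```

>>> play_rows([
  [[0,0,-0.03],[0,0,-7],0],
  [[0,0,-0.06],[0,0,-14],0],
  [[0,0,-0.1],[0,0,-21],0],
  [[0,0,-0.13],[0,0,-29],0],
  [[0,0,-0.16],[0,0,-36],0],
])

```text
time_s: 26.68
eef_pos: [0.5373, -0.0446, 0.1267]
tool_rot: [-3.141, 0.001, 2.344]
contact_force: [0.5, -0.7, -3.2]
width: 0.0136
grasp_force: 29.9
```

```bash
python3 spk.py; python3 chk.py
```

```text
26.675 F [ 0.53 -0.67 -3.16] M [ 0.04 -0.2   0.1 ] q7 0.59 yaw 134.3 [ 0.5373 -0.0446  0.1267] 0.0136
ball [310. 100.] 618 ang 136.4 r 0.0911
ball [507. 278.] 1228 ang 48.3 r 0.0958
ball [131. 303.] 1255 ang -131.5 r 0.0964
26.775 [ 0.5373 -0.0445  0.1267] [-3.141e+00  1.000e-03  2.346e+00]
slot rows 216.0 249.0 width med 0.0125 start x 0.507 mid x,y [ 0.5187 -0.0273]
flange [ 0.5373 -0.0454] z 0.1182
```

>>> play_rows([
  [[0,0,-0.03],[0,0,-5],0],
  [[0,0,-0.06],[0,0,-10],0],
  [[0,0,-0.09],[0,0,-15],0],
  [[0,0,-0.12],[0,0,-20],0],
  [[0,0,-0.14],[0,0,-25],0],
])

```text
time_s: 27.4
eef_pos: [0.5374, -0.0446, 0.1254]
tool_rot: [-3.141, 0.0, 1.912]
contact_force: [0.5, -0.7, -1.0]
width: 0.0136
grasp_force: 29.9
```

```bash
python3 spk.py; python3 chk.py | tail -1
```

```text
27.4 F [ 0.52 -0.72 -1.01] M [-0.01 -0.09  0.04] q7 0.17 yaw 109.5 [ 0.5374 -0.0446  0.1254] 0.0136
ball [310.  99.] 740 ang 111.6 r 0.0916
ball [508. 278.] 1320 ang 23.9 r 0.0958
ball [131. 303.] 1292 ang -156.6 r 0.0956
flange [ 0.5377 -0.0453] z 0.1169
```

It runs freely past the binding angle (about 1.27 rad now), so this is the right screw. Turning home.

>>> play_rows([
  [[0,0,-0.04],[0,0,-9],0],
  [[0,0,-0.08],[0,0,-18],0],
  [[0,0,-0.12],[0,0,-27],0],
  [[0,0,-0.16],[0,0,-36],0],
  [[0,0,-0.2],[0,0,-45],0],
])

```text
time_s: 28.12
eef_pos: [0.5374, -0.0446, 0.1233]
tool_rot: [-3.141, 0.0, 1.125]
contact_force: [0.5, -0.2, -2.8]
width: 0.0137
grasp_force: 29.9
```

>>> play_rows([
  [[0,0,-0.04],[0,0,-9],0],
  [[0,0,-0.08],[0,0,-18],0],
  [[0,0,-0.12],[0,0,-27],0],
  [[0,0,-0.16],[0,0,-36],0],
  [[0,0,-0.2],[0,0,-45],0],
])

```text
time_s: 28.75
eef_pos: [0.5373, -0.0447, 0.1213]
tool_rot: [-3.141, 0.0, 0.34]
contact_force: [0.0, -0.5, -1.8]
width: 0.0139
grasp_force: 29.9
```

>>> play_rows([
  [[0,0,-0.02],[0,0,-5],0],
  [[0,0,-0.04],[0,0,-10],0],
  [[0,0,-0.06],[0,0,-15],0],
  [[0,0,-0.08],[0,0,-20],0],
  [[0,0,-0.08],[0,0,-20],0],
])

```text
time_s: 29.38
eef_pos: [0.5371, -0.0446, 0.1203]
tool_rot: [-3.141, 0.001, -0.005]
contact_force: [-0.8, 0.5, -3.2]
width: 0.0137
grasp_force: 29.9
```

```bash
python3 spk.py; python3 chk.py | tail -1
```

```text
29.375 F [-0.8   0.54 -3.23] M [0.05 0.01 0.03] q7 -1.68 yaw -0.3 [ 0.5371 -0.0446  0.1203] 0.0137
ball [314.  98.] 784 ang 0.9 r 0.0920
ball [509. 281.] 1349 ang -85.3 r 0.0935
ball [131. 301.] 1254 ang 91.4 r 0.0932
flange [ 0.5383 -0.046 ] z 0.1118
```

>>> play_rows([
  [[0,0,-0.01],[0,0,-3],0],
  [[0,0,-0.02],[0,0,-6],0],
  [[0,0,-0.03],[0,0,-9],0],
  [[0,0,-0.03],[0,0,-12],0],
  [[0,0,-0.03],[0,0,-12],0],
])

```text
time_s: 30.1
eef_pos: [0.5373, -0.0446, 0.1201]
tool_rot: [-3.141, 0.0, -0.214]
contact_force: [0.7, -1.6, -2.9]
width: 0.0147
grasp_force: 32.0
```

```bash
python3 spk.py; python3 chk.py | tail -1
```

```text
30.1 F [ 0.66 -1.56 -2.9 ] M [-0.21 -0.09  0.8 ] q7 -1.88 yaw -12.3 [ 0.5373 -0.0446  0.1201] 0.0147
ball [298. 104.] 313 ang -6.7 r 0.0901
ball [509. 262.] 1380 ang -91.1 r 0.0935
ball [132. 314.] 844 ang 83.5 r 0.0939
flange [ 0.5382 -0.0463] z 0.1115
```

The end stop is reached: 0.8 N m, and the spokes no longer follow the tool. Releasing and rising.

>>> play_rows([
  [[0,0,0],[0,0,0],3.5],
  [[0,0,0],[0,0,0],4],
  [[0,0,0],[0,0,0],4],
  [[0,0,0.5],[0,0,0],4],
  [[0,0,1.5],[0,0,0],4],
])

```text
time_s: 30.82
eef_pos: [0.537, -0.0446, 0.1355]
tool_rot: [-3.14, 0.001, -0.218]
contact_force: [-0.5, 0.3, 0.6]
width: 0.0395
grasp_force: 0.0
```

>>> play_rows([
  [[0,0,2],[0,0,0],4],
  [[0,0,4],[0,0,0],4],
  [[0,0,7],[0,0,0],4],
  [[0,0,10],[0,0,0],4],
  [[0,0,13],[0,0,0],4],
])

```text
time_s: 31.45
eef_pos: [0.5372, -0.0445, 0.267]
tool_rot: [-3.14, -0.001, -0.218]
contact_force: [0.6, 0.9, 0.1]
width: 0.0398
grasp_force: 0.0
```

>>> play_rows([
  [[-0.5,3,1],[0,0,0],4],
  [[-1,7,2],[0,0,0],4],
  [[-1,12,3],[0,0,0],4],
  [[-1,16,3],[0,0,0],4],
  [[-1,16,3],[0,0,0],4],
])

```text
time_s: 32.08
eef_pos: [0.5265, 0.1195, 0.2962]
tool_rot: [-3.139, -0.0, -0.212]
contact_force: [0.1, -1.0, 0.3]
width: 0.04
grasp_force: 0.0
```

```bash
python3 - <<'E'
from h import *
s=ctrl.observe(); print(s["time_s"],s["eef_pos"].round(3),s["contact_force"].round(2),s["qvel"].round(3))
tp=cam("top"); sd=cam("side"); P=tp["P"]; g=tp["pixels"].max(2)
cv2.imwrite("pics/fin.png",np.hstack([cv2.resize(tp["pixels"][170:350,270:560],(480,300)),cv2.resize(sd["pixels"][200:480,230:470],(257,300))]))
m=((g<55)&(abs(P[...,2]-.1)<.025)&(abs(np.hypot(P[...,0]-.537,P[...,1]+.043)-.095)<.02)).astype(np.uint8)
n,l,st,ce=cv2.connectedComponentsWithStats(m)
for i in range(1,n):
    if st[i,4]>25: print("ball",ce[i].round(1),st[i,4],onplane(tp,ce[i].round(),.095).round(4))
for c in (tp,sd):
  P=c["P"]; H=cv2.cvtColor(c["pixels"],cv2.COLOR_BGR2HSV)
  m=(np.hypot(P[...,0]-.537,P[...,1]+.045)<.029)&(H[...,1]<70)&(P[...,2]>.09)&(P[...,2]<.13); print("flange top",np.nanmedian(P[m],0).round(4),m.sum())
E
```

```text
32.075 [0.527 0.119 0.296] [ 0.11 -1.02  0.28] [ 0.038 -0.002  0.06   0.012  0.017  0.004  0.039]
ball [345.7 194.4] 65 [ 0.6329 -0.0482  0.095 ]
ball [390.8 242.4] 66 [ 0.5323 -0.1386  0.095 ]
ball [342.  286.8] 71 [ 0.4411 -0.0382  0.095 ]
flange top [ 0.5339 -0.0422  0.1117] 423
flange top [ 0.5318 -0.0567  0.1111] 352
```

View pics/fin.png

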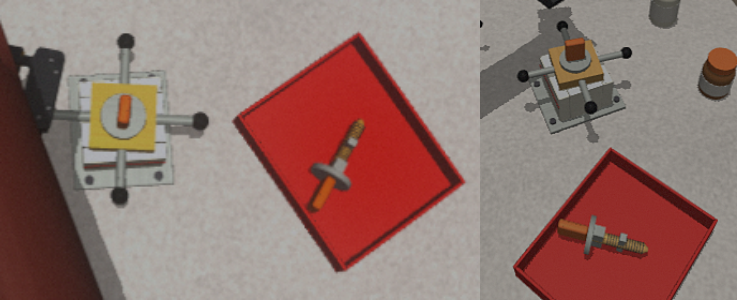

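The final view shows the screw upright in the large nut, tab at (124,110), with the nut turned about 186°, which puts it at the end stop. The other screw lies in the tray at (335,172), and the bottle and jar are untouched.

```bash
python3 -c "
from plant import job
print(job.job_done())"
```

```text
the job is handed in; nothing more can be done
None
```

I handed the job in at about 32 s of robot time: the free-running screw is seated in the gauge nut and turned to the end stop, and the one that bound after about 53° lies in the red reject tray. The hand-in returned no verdict, so I can't say how it was judged.

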